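# Set the drive unit's index lever and clamp it

## Task

On the drive unit, lift the index lever out of its neutral gap, swing it round and let it drop fully home into the notch marked by the tall pin (the other notches have flat plugs). Then turn the clamp knob clockwise until it clicks past its detent. Leave the other things on the bench where they are.

Things in the scene. Friction and masses are not known exactly. Their poses are not given: they have to be found in the camera images.
- drive_unit: grey gearbox block with a fan-shaped aluminium index plate towards the robot, about 250 x 300 mm over all, fixed to the bench. Origin on the bench under the lever's pivot; z up, -x towards the fan, so at yaw 0 the fan points at the robot. Top of block 50 mm, top of plate 44 mm above the bench.
- rim: steel rim 12 mm high standing on the index plate, 75 mm from the pivot (origin and axes as drive_unit). It has a wide neutral gap (lever angles -0.92 to -0.66 rad) and three notches at lever angles -0.20, 0.30 and 0.80 rad, 12 mm wide at the foot with rounded mouths
- lever_turn (a joint): angle of the index lever about the upright pivot, -0.92 to 0.92 rad. At 0 it points along the unit's -x; it grows counter-clockwise seen from above, so the knob lies at 0.110*(-cos q, -sin q) in the unit's frame. It starts somewhere in the neutral gap (-0.92 to -0.66). It stays where it is left
- lever_lift (a joint): how far the lever is lifted along its pivot, 0 (fully down) to 0.030 m. A tooth under the arm is held by the notches up to 0.009 m, so lift by 12 to 25 mm to swing; a spring and the weight (about 5 N) push it down. On top of the rim it reads 0.009; fully home in a notch or in the neutral gap, 0
- knob_grip (a point): centre of the lever's knob: black upright cylinder, 26 mm diameter, 32 mm high, free to spin on its pin, on the lever's end 110 mm from the pivot. 92 mm above the bench when the lever is down. The lever stays level when lifted
- marker_pin: tall black pin, 22 mm diameter at the foot, 16 mm above it, 22 mm high with a pointed top, fixed on the index plate in the seat outside one of the three notches, on the notch's ray, 155 mm from the pivot (45 mm beyond the knob of a lever in that notch). Origin at its foot
- plug_a: flat black plug, 22 mm diameter, 4 mm high, in the seat outside one of the notches that are not wanted. Origin at its foot
- plug_b: flat black plug, the same as plug_a, outside the other notch that is not wanted
- clamp (a joint): angle of the clamp knob, 0 to 1.05 rad, growing clockwise seen from above; it starts between 0 and 0.25. Its spring detent peaks at 0.70 (about 0.1 N m): past that it clicks on to about 1.0 and stays
- clamp_grip (a point): grip point of the clamp knob: upright black bar 46 mm long, 14 mm wide, 40 mm high (60 to 100 mm above the bench) on a round base 48 mm across (its top at 61 mm), 56 mm behind the lever's pivot (unit's +x) on top of the block; the point lies on its axis, 86 mm above the bench. The point's x axis runs along the bar, which at 0 lies along the unit's x; its z is up
- bottle: white plastic sample bottle with screw cap, 69 x 81 x 143 mm, a bystander; origin at its foot
- clip: grey spring clamp lying on the bench, 28 x 92 x 33 mm, a bystander; origin at its foot
- timer: white round minute timer with a dark dial, 64 x 64 x 39 mm, a bystander; origin at its foot
- tape: small yellow reel of thread tape lying flat, 44 mm diameter, 13 mm high, a bystander; origin at its foot

How it is judged (in metres and radians):
On the way, in this order (a step that is already met when the one before it is completed fails the run):
1. the lever is fully down in the notch marked by the tall pin (value of joint lever_lift below 0.003 m and horizontal distance between knob_grip and marker_pin below 0.052 m), for 0.2 s.
2. the clamp knob has clicked past its detent, with the lever still home in that notch (all of step 1 and value of joint clamp above 0.9 rad), for 0.2 s.
At the end, for the whole second after the job is handed in: the lever is at rest, down (lift under 3 mm) in the notch at the tall pin (knob axis within 52 mm of the pin's axis, seen from above), and the clamp knob is at rest past its detent (over 0.9 rad) (all of step 2 and velocity of joint lever_turn between -0.1 and 0.1 rad/s and velocity of joint clamp between -0.1 and 0.1 rad/s); the robot touches nothing.
It fails at once if a bystander (bottle, clip, timer or reel) has been moved by over 20 mm (distance of any of bottle, clip, timer, tape from where it was at the start of the episode above 0.02 m).
It also fails if it takes over 51 s, if anything falls off the work surface, if the arm or the gripper's body presses on something with over 40 N, if the wrist force passes 120 N, or if a joint passes its speed limit or range.

## Robot

A 6-joint arm with a two-finger parallel gripper is mounted at the origin on a cart in front of the work surface, level with it; the furniture and walls round the work are solid. World frame = base frame: x ahead of the robot, y to its left, z up, the work surface at z = 0. Lengths are in m, angles in degrees, forces in N, time in s.
With the tool pointing down it reaches from about 0.375 to 0.9 m from the base axis. Payload 3.1 kg.
Tool frame: the origin (TCP) lies between the finger pads; the fingertips stand 22 mm ahead of it and the grasp point (between the pads) lies 3 mm ahead of it (bot.tip_extent is the distance from the TCP to the fingertips, in m); y points along the fingers, z is the direction in which the jaws open and shut, and the axes are right-handed (so a half turn about y gives the same grasp; the last joint's range is limited). The gripper opens to 87 mm and grips with 3 to 60 N. Pads are 19 mm wide; open, the fingers measure 117 mm over their backs; the gripper's body (75 mm by 190 mm) begins 51 mm behind the grasp point.
Start: joints at [-81.503, 30.224, 82.088, -0, 67.689, -10.227], TCP at [0.201, -0.592, 0.245] pointing down, gripper open.
Joint ranges: [-176.69, 176.69], [-43.24, 126.21], [12.49, 139.97], [-82, 262], [0, 151.66], [-163.58, 163.58]. Speed limits (degrees/s): [159.86, 159.86, 180, 180, 180, 180].

## Interface

Orientations are given as a 3x3 rotation matrix whose columns are the frame's x, y, z axes.
In Python, from rig import bot, eyes, models gives the robot as it stands. The module is installed in compiled form; this text tells all that it offers.
- The arm moves only by the tool arm_command, never from a script. Its arguments are lists of equal length, an entry for each row: "translation": the shift along the tool's x, y, z each as a share of 0.08 m, from -1 to 1, a list of three; "rotation": the turn, a rotation vector about the tool's x, y, z each as a share of 60 degrees, from -1 to 1, a list of three; "grip": the closure, from -1 (fully open) to 1 (shut), so that 0 is half open. In form: {"translation": [[x, y, z], ...], "rotation": [[rx, ry, rz], ...], "grip": [grip, ...]}. A call has 1 to 5 rows; each row is the pose to reach, as a shift and turn from the pose commanded when the call began, along the tool's axes at that moment; what a row does not reach only later rows make up. A row lasts 1/10 s, in which the tool goes at most 50 mm and 8.59 degrees, less where a joint would pass 70% of its speed; a pose out of reach is approached as far as the arm can. A call with a number of a shift or a turn outside -1 to 1 is refused whole. A call with a gripper value outside its range is refused whole. The fingers move at their own pace and stop on an object; the grip force is fixed at half the most. Time passes only in rows, so rows that repeat a pose let the fingers close. It gives the time, the measured TCP pose, the force and the opening at its end, in the units of the state.
- bot.read_state(): the state, without advancing time (a new reading comes with each control period).
- eyes.capture(name): name is "scene" or "top" or "wrist"; returns a dict with "image" (400x640x3 uint8, blue, green, red), "mtx" (3x3 intrinsics, pixels), "dist_coeffs" ([k1, k2, p1, p2, k3] as OpenCV has them; the pictures are not rectified), "rvec" (rotation vector, rad) and "tvec" (3), from world to camera coordinates, as OpenCV has them; the wrist camera has in their place "hand_eye" (4x4, takes a point from camera to tool coordinates, whose origin is the TCP and whose axes are the tool frame's). Camera axes: x right, y down, z forward; pixel columns grow to the right and rows downward; lengths in m; the calibration is good to about 2 mm. A picture is of the moment at which its call begins: read the wrist's pose just before it. There is no depth.
- bot.hand_in(): hands the job in, once; it reports no verdict.
Trained networks look in the newest picture that a camera, given by its name, has taken for a name from the list of things; names that differ only in an ending like _2 or _b are one class to them, and where a whole thing is asked for, a point or a joint stands for the part that bears it (a point fixed in the world has none). Each returns a list of dicts, best first, with "conf" (0 to 1); they miss things now and then, are a little off and sometimes report something else, mostly with a low value. They report only what shows in the picture. A call takes as long as a camera call.
- models.recognise(camera, thing): "extent" ([left, top, right, bottom] as shares, 0 to 1, of the picture: columns of its width, rows of its height, round what is visible of it).
- models.spot_point(camera, thing): "point" ([column, row] as shares, 0 to 1, of the picture: columns of its width, rows of its height: a listed point, or the origin of a listed thing).
The state is a dict: "time_s": time; "joint_positions": joint angles; "qvel": joint speeds; "tau": joint torques, N m; "position": TCP position; "tcp_rot": TCP orientation; "force": force on the tool from outside, world axes, zero at the start; "moment": the same for the moment, N m; "opening": opening from 0.0 (shut) to 1.0 (fully open).
Only numpy, scipy, OpenCV 4.12 (cv2) and the standard library are available. Lean on these libraries where they do the work, as an engineer would, in place of code of your own. Each camera call takes 0.05 s, during which the arm holds its last target. There are 200 camera calls.

## Working session

There is one attempt and no reset: what is moved stays moved. The work goes in short steps, Python scripts to look and compute and a tool call to move; the robot and the scene stay as the last step left them, time stands still between calls to the robot, and variables do not carry over. Pictures are saved under pics/ and viewed, about 8 in all and at most 12, crops included, and the job is handed in when it is done.

Besides the shell and the picture viewer there is one more tool, called after "Call:" by a JSON object that holds its "method" and its "body". arm_command: Moves the arm, as the interface text tells. Shift numbers are shares of 0.08 m and turn numbers shares of 60 degrees, none past 1 either way. Its arguments: {"type":"object","properties":{"translation":{"type":"array"},"rotation":{"type":"array"},"grip":{"type":"array"}},"required":["translation","rotation","grip"]}

```bash
mkdir -p pics; cat > h.py <<'E'
import numpy as np, cv2
from rig import bot, eyes, models
def cap(n):
    s=bot.read_state(); c=eyes.capture(n)
    if 'rvec' in c:
        R=cv2.Rodrigues(np.array(c['rvec'],float))[0]; t=np.array(c['tvec'],float).ravel()
    else:
        H=np.array(c['hand_eye']); T=np.eye(4); T[:3,:3]=s['tcp_rot']; T[:3,3]=s['position']
        W=np.linalg.inv(T@H); R,t=W[:3,:3],W[:3,3]
    c['R'],c['t']=R,t; return c
def ray(c,p):
    u=cv2.undistortPoints(np.array([[p]],float),np.array(c['mtx']),np.array(c['dist_coeffs']))[0,0]
    return -c['R'].T@c['t'], c['R'].T@np.array([u[0],u[1],1])
def atz(c,p,z):
    o,d=ray(c,p); return o+d*(z-o[2])/d[2]
def proj(c,P):
    return cv2.projectPoints(np.array(P,float).reshape(-1,3),cv2.Rodrigues(c['R'])[0],c['t'],np.array(c['mtx']),np.array(c['dist_coeffs']))[0][:,0]
def spot(n,th,k=3): return [(np.round(np.array(r['point'])*[640,400],1),round(r['conf'],2)) for r in models.spot_point(n,th)[:k]]
E
python3 - <<'E'
from h import *
s=bot.read_state(); print({k:np.round(s[k],3).tolist() for k in ('time_s','position','tcp_rot','force','opening')})
Z=dict(drive_unit=0,knob_grip=.092,marker_pin=.044,plug_a=.044,clamp_grip=.086,bottle=0,clip=0,timer=0,tape=0)
ims=[]
for n in ('top','scene'):
    c=cap(n); cv2.imwrite(f'pics/{n}0.png',c['image'])
    for th,z in Z.items():
        for p,cf in spot(n,th): print(n,th,p,cf,np.round(atz(c,p,z)[:2],3))
E
```

```text
{'time_s': 0.0, 'position': [0.201, -0.591, 0.244], 'tcp_rot': [[-0.947, -0.0, 0.321], [-0.321, 0.002, -0.947], [-0.0, -1.0, -0.002]], 'force': [-0.229, -0.044, -0.178], 'opening': 1.0}
top drive_unit [296.5 188.5] 0.85 [0.576 0.055]
top knob_grip [266.8 205.5] 0.57 [0.517 0.134]
top marker_pin [284.2 236.7] 0.53 [0.431 0.09 ]
top marker_pin [311.9 235.4] 0.39 [0.433 0.011]
top marker_pin [339.  218.8] 0.32 [ 0.479 -0.068]
top plug_a [338.8 220.9] 0.46 [ 0.473 -0.067]
top plug_a [288.8 234.6] 0.46 [0.437 0.077]
top clamp_grip [297.7 163.7] 0.59 [0.634 0.047]
top bottle [199.5 193.3] 0.76 [0.567 0.346]
top clip [209.6 225.1] 0.79 [0.471 0.315]
top clip [297.4 189.8] 0.26 [0.572 0.052]
top timer [444.8 178.4] 0.75 [ 0.598 -0.395]
top tape [440.2 223.9] 0.6 [ 0.46  -0.374]
scene drive_unit [306.9 214.2] 0.86 [0.596 0.046]
scene marker_pin [347.3 229.2] 0.54 [0.421 0.01 ]
scene plug_a [356.5 214.5] 0.58 [ 0.46  -0.058]
scene plug_a [325.9 236.5] 0.56 [0.431 0.084]
scene clamp_grip [296.8 188.2] 0.43 [0.642 0.055]
scene bottle [228.4 257.1] 0.57 [0.562 0.353]
scene clip [255.2 272. ] 0.61 [0.463 0.314]
scene tape [296.6 214.7] 0.64 [0.614 0.077]
```

```bash
python3 - <<'E'
import cv2,numpy as np
a=cv2.resize(cv2.imread('pics/top0.png')[140:260,180:460],None,fx=2.8,fy=2.8,interpolation=2)
b=cv2.resize(cv2.imread('pics/scene0.png')[160:260,210:410],None,fx=2.6,fy=2.6,interpolation=2)
b=cv2.copyMakeBorder(b,0,0,0,a.shape[1]-b.shape[1],0)
cv2.imwrite('pics/v1.png',np.vstack([a,b]))
E
```

```text
(no output)
```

View pics/v1.png

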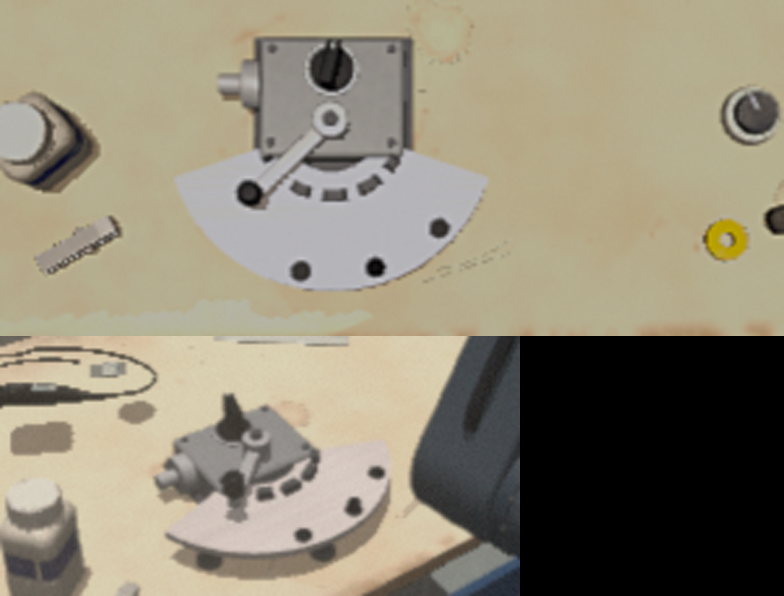

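Top view (crop): the lever knob is at (249,193), the pivot at (331,119) and the clamp knob at (332,62). The pin is the middle seat at (376,267); it's darker and stands taller in the scene view. The plugs are at (301,271) and (439,228). The bottle and clip are to the left, the timer and tape to the right, all clear of the unit. Next I fit the unit's pose.

```bash
cat >> h.py <<'E'
def unit(p,pts):
    x,y,w=p; pts=np.array(pts,float); c,s=np.cos(w),np.sin(w)
    return np.c_[x+c*pts[:,0]-s*pts[:,1], y+s*pts[:,0]+c*pts[:,1], pts[:,2]]
def pol(r,q,z): return [-r*np.cos(q),-r*np.sin(q),z]
E
python3 - <<'E'
from h import *
from scipy.optimize import least_squares
c=cap('top'); f=lambda u,v:[180+u/2.8,140+v/2.8]
obs=np.array([f(301,271),f(376,265),f(439,228),f(331,119),f(249,193)])
def mod(p): return proj(c,unit(p[:3],[pol(.155,-.2,.048),pol(.155,.3,.060),pol(.155,.8,.048),[0,0,.085],pol(.11,p[3],.108)]))
r=least_squares(lambda p:(mod(p)-obs).ravel(),[.58,.05,0,-.8]); p=r.x
print(np.round(p,4)); print(np.round(r.fun.reshape(-1,2),2))
print('knob',unit(p[:3],[pol(.11,p[3],.092)]),'target',unit(p[:3],[pol(.11,.3,.092)]),'clamp',unit(p[:3],[[.056,0,.086]]))
s=bot.read_state(); R=np.array(s['tcp_rot']); print(s['joint_positions'],s['time_s'])
E
```

```text
[ 0.582   0.0467 -0.0205 -0.7892]
[[-0.05 -0.08]
 [-0.03  0.58]
 [ 0.28 -0.1 ]
 [-0.25 -0.36]
 [ 0.05 -0.05]]
knob [[0.50612527 0.12638945 0.092     ]] target [[0.47626783 0.01639261 0.092     ]] clamp [[0.63798591 0.04559892 0.086     ]]
[-8.15029489e+01  3.02226304e+01  8.20878511e+01 -4.21621126e-04
  6.76900714e+01 -1.02285753e+01] 1.05
```

```bash
cat >> h.py <<'E'
def plan(tgt,ang,n,dz=None):
    "n calls to tgt, turning ang deg ccw in all; prints shares per call"
    s=bot.read_state(); R=np.array(s['tcp_rot']); p=np.array(s['position']); d=(np.array(tgt)-p)/n
    print('from',np.round(p,4),'zang',round(np.degrees(np.arctan2(R[1,2],R[0,2])),1),'t',s['time_s'],'F',np.round(s['force'],1),'open',s['opening'])
    for i in range(n):
        print(np.round(R.T@d/.08,3),'ry',round(-ang/n/60,3))
        R=cv2.Rodrigues(np.array([0,0,np.radians(ang/n)]))[0]@R
E
python3 -c "
from h import *
plan([.49,.126,.20],168,8)"
```

```text
from [ 0.2007 -0.5919  0.2446] zang -71.3 t 1.05 F [0.4 0.  0.4] open 0.9981804928793105
[-0.788  0.07  -0.917] ry -0.35
[-1.065  0.07  -0.574] ry -0.35
[-1.2    0.07  -0.154] ry -0.35
[-1.175  0.07   0.286] ry -0.35
[-0.995  0.07   0.688] ry -0.35
[-0.682  0.07   0.999] ry -0.35
[-0.279  0.07   1.177] ry -0.35
[0.162 0.07  1.199] ry -0.35
```

Call:
{"method": "arm_command", "body": {"translation": [[-0.92,0,-1],[-0.92,0,-1],[-0.92,0,-1]], "rotation": [[0,0,0],[0,0,0],[0,0,0]], "grip": [-1,-1,-1]}}

```text
time_s: 1.35
position: [0.2458, -0.4863, 0.244]
tcp_rot: [[-0.946, -0.001, 0.324], [-0.324, 0.007, -0.946], [-0.002, -1.0, -0.007]]
force: [-0.5, -0.8, 0.1]
opening: 1.003
```

Call:
{"method": "arm_command", "body": {"translation": [[-0.92,0,-1],[-0.92,0,-1],[-0.92,0,-1]], "rotation": [[0,0,0],[0,0,0],[0,0,0]], "grip": [-1,-1,-1]}}

```text
time_s: 1.65
position: [0.2894, -0.3879, 0.2443]
tcp_rot: [[-0.946, -0.001, 0.324], [-0.324, 0.005, -0.946], [-0.001, -1.0, -0.005]]
force: [0.6, -0.6, -0.6]
opening: 1.0
```

Call:
{"method": "arm_command", "body": {"translation": [[-0.92,0,-1],[-0.92,0,-1],[-0.92,0,-1]], "rotation": [[0,0,0],[0,0,0],[0,0,0]], "grip": [-1,-1,-1]}}

```text
time_s: 1.95
position: [0.3331, -0.2897, 0.2445]
tcp_rot: [[-0.946, -0.001, 0.325], [-0.325, 0.003, -0.946], [-0.0, -1.0, -0.003]]
force: [0.5, 0.6, 0.2]
opening: 1.001
```

Call:
{"method": "arm_command", "body": {"translation": [[-0.92,0,-1],[-0.92,0,-1],[-0.92,0,-1]], "rotation": [[0,0,0],[0,0,0],[0,0,0]], "grip": [-1,-1,-1]}}

```text
time_s: 2.25
position: [0.3775, -0.1913, 0.2447]
tcp_rot: [[-0.946, -0.0, 0.325], [-0.325, 0.001, -0.946], [-0.0, -1.0, -0.001]]
force: [0.1, -0.5, -0.0]
opening: 1.0
```

Call:
{"method": "arm_command", "body": {"translation": [[-0.92,0,-1],[-0.92,0,-1],[-0.92,0,-1]], "rotation": [[0,0,0],[0,0,0],[0,0,0]], "grip": [-1,-1,-1]}}

```text
time_s: 2.55
position: [0.4224, -0.0927, 0.2448]
tcp_rot: [[-0.946, 0.001, 0.325], [-0.325, 0.0, -0.946], [-0.001, -1.0, 0.0]]
force: [1.1, 0.8, -0.5]
opening: 1.006
```

Call:
{"method": "arm_command", "body": {"translation": [[-0.92,0,-1],[-0.92,0,-1],[-0.92,0,-1]], "rotation": [[0,0,0],[0,0,0],[0,0,0]], "grip": [-1,-1,-1]}}

```text
time_s: 2.85
position: [0.4674, 0.0063, 0.2449]
tcp_rot: [[-0.946, 0.003, 0.325], [-0.325, -0.0, -0.946], [-0.003, -1.0, 0.001]]
force: [-0.5, -0.0, 0.5]
opening: 1.002
```

Call:
{"method": "arm_command", "body": {"translation": [[0,0,0],[0,0,0],[0,0,0],[0,0,0],[0,0,0]], "rotation": [[0,-0.7,0],[0,-0.7,0],[0,-0.7,0],[0,-0.7,0],[0,-0.7,0]], "grip": [-1,-1,-1,-1,-1]}}

```text
time_s: 3.35
position: [0.4655, 0.0021, 0.2446]
tcp_rot: [[-0.485, 0.001, 0.875], [-0.875, -0.001, -0.485], [0.001, -1.0, 0.001]]
force: [0.1, 0.6, -0.3]
opening: 0.997
```

Call:
{"method": "arm_command", "body": {"translation": [[0,0,0],[0,0,0],[0,0,0],[0,0,0],[0,0,0]], "rotation": [[0,-0.7,0],[0,-0.7,0],[0,-0.7,0],[0,-0.7,0],[0,-0.7,0]], "grip": [-1,-1,-1,-1,-1]}}

```text
time_s: 3.85
position: [0.4655, 0.002, 0.2446]
tcp_rot: [[0.225, 0.001, 0.974], [-0.974, -0.001, 0.225], [0.002, -1.0, 0.0]]
force: [-0.2, -0.0, -0.7]
opening: 0.998
```

Call:
{"method": "arm_command", "body": {"translation": [[0,0,0],[0,0,0],[0,0,0],[0,0,0],[0,0,0]], "rotation": [[0,-0.7,0],[0,-0.7,0],[0,-0.7,0],[0,-0.7,0],[0,-0.7,0]], "grip": [-1,-1,-1,-1,-1]}}

```text
time_s: 4.35
position: [0.4655, 0.002, 0.2446]
tcp_rot: [[0.819, 0.001, 0.574], [-0.574, -0.001, 0.819], [0.001, -1.0, -0.001]]
force: [0.5, 0.0, -0.7]
opening: 1.001
```

Call:
{"method": "arm_command", "body": {"translation": [[0,0,0],[0,0,0],[0,0,0],[0,0,0],[0,0,0]], "rotation": [[0,-0.7,0],[0,-0.7,0],[0,-0.7,0],[0,-0.7,0],[0,-0.7,0]], "grip": [-1,-1,-1,-1,-1]}}

```text
time_s: 4.85
position: [0.4655, 0.002, 0.2446]
tcp_rot: [[0.993, 0.001, -0.121], [0.121, -0.001, 0.993], [0.0, -1.0, -0.002]]
force: [-0.1, 1.3, -0.4]
opening: 1.004
```

```bash
python3 - <<'E'
from h import *
c=cap('wrist'); im=c['image'].copy()
for th in ('marker_pin','plug_a','knob_grip','clamp_grip','drive_unit'): print(th,spot('wrist',th))
p=[.582,.0467,-.0205]
P=unit(p,[pol(.155,.3,.044),pol(.155,-.2,.048),pol(.155,.8,.048),[0,0,.08],pol(.11,-.789,.108),[.056,0,.1],pol(.11,.3,.108)])
q=proj(c,P); print(np.round(q,1))
cv2.imwrite('pics/w1raw.png',im)
for a in q: cv2.drawMarker(im,tuple(int(v) for v in a),(0,0,255),0,10)
cv2.imwrite('pics/w1.png',im)
plan([.506,.126,.20],0,1)
E
```

```text
marker_pin [(array([327.8, 148.6]), 0.91), (array([258. , 178.1]), 0.49)]
plug_a [(array([401.7, 154.6]), 0.79), (array([445.7, 246.5]), 0.43)]
knob_grip [(array([444.2, 245.4]), 0.84), (array([ 18.7, 125. ]), 0.49)]
clamp_grip [(array([339.3, 342.4]), 0.94)]
drive_unit [(array([342.9, 260.4]), 0.8)]
[[325.2 145.3]
 [399.4 152.8]
 [258.  174.9]
 [347.9 294. ]
 [446.8 249.3]
 [340.5 349.5]
 [334.1 205.5]]
from [0.465  0.0036 0.2446] zang 96.6 t 5.15 F [ 0.4 -0.3  0. ] open 1.004785293342987
[0.684 0.557 1.462] ry 0.0
```

View pics/w1.png

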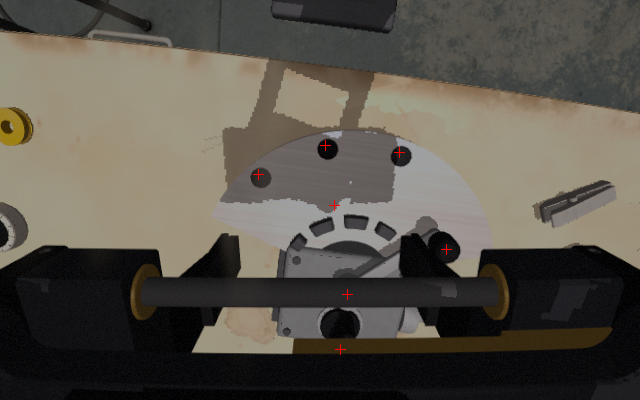

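The wrist view agrees with the fit to about 3 px, roughly 3 mm. The pin is at (328,148), the plugs at (401,156) and (261,177), the lever knob at (443,247) and the clamp knob at (340,325). Now I go to the lever knob.

Call:
{"method": "arm_command", "body": {"translation": [[0.35,0.28,0.72],[0.35,0.28,0.72]], "rotation": [[0,0,0],[0,0,0]], "grip": [-0.5,-0.3]}}

```text
time_s: 5.35
position: [0.4865, 0.0662, 0.2215]
tcp_rot: [[0.993, 0.0, -0.115], [0.115, 0.001, 0.993], [0.0, -1.0, 0.001]]
force: [0.7, -0.6, -0.5]
opening: 0.893
```

Call:
{"method": "arm_command", "body": {"translation": [[0.35,0.28,0.72],[0.35,0.28,0.72],[0.35,0.28,0.72],[0.35,0.28,0.72]], "rotation": [[0,0,0],[0,0,0],[0,0,0],[0,0,0]], "grip": [-0.3,-0.3,-0.3,-0.3]}}

```text
time_s: 5.75
position: [0.5067, 0.1253, 0.1996]
tcp_rot: [[0.993, -0.001, -0.118], [0.118, -0.001, 0.993], [-0.001, -1.0, -0.001]]
force: [0.4, 0.2, -0.3]
opening: 0.666
```

```bash
python3 - <<'E'
from h import *
c=cap('wrist'); im=c['image'].copy()
print(spot('wrist','knob_grip'),np.round([atz(c,a,.092) for a,_ in spot('wrist','knob_grip')],4))
cv2.imwrite('pics/w2.png',im)
plan([.507,.125,.103],0,1)
E
```

```text
[(array([324.9, 207. ]), 0.97)] [[0.5102 0.1301 0.092 ]]
from [0.5069 0.1244 0.2002] zang 96.6 t 5.9 F [-0.9 -0.3  0.1] open 0.6504936472778009
[0.002 1.215 0.007] ry 0.0
```

View pics/w2.png

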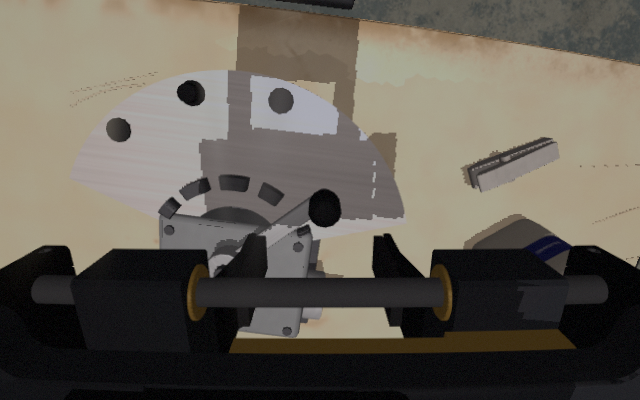

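The knob is at (325,208), between the jaws. The pin at (190,92) is clearly the tall one. Now I descend and grip.

Call:
{"method": "arm_command", "body": {"translation": [[0.03,0.9,0.03],[0.03,0.9,0.03],[0.03,0.9,0.03]], "rotation": [[0,0,0],[0,0,0],[0,0,0]], "grip": [-0.3,-0.3,-0.3]}}

```text
time_s: 6.2
position: [0.5069, 0.127, 0.1256]
tcp_rot: [[0.993, -0.006, -0.115], [0.115, -0.0, 0.993], [-0.006, -1.0, 0.0]]
force: [0.4, 0.2, -0.4]
opening: 0.65
```

Call:
{"method": "arm_command", "body": {"translation": [[0,0.31,0],[0,0.31,0],[0,0.31,0],[0,0.31,0],[0,0.31,0]], "rotation": [[0,0,0],[0,0,0],[0,0,0],[0,0,0],[0,0,0]], "grip": [-0.3,-0.3,1,1,1]}}

```text
time_s: 6.7
position: [0.5099, 0.1281, 0.1044]
tcp_rot: [[0.993, 0.003, -0.117], [0.117, 0.0, 0.993], [0.003, -1.0, -0.0]]
force: [0.3, 0.3, 0.0]
opening: 0.462
```

Call:
{"method": "arm_command", "body": {"translation": [[0,0,0],[0,0,0],[0,0,0],[0,0,0]], "rotation": [[0,0,0],[0,0,0],[0,0,0],[0,0,0]], "grip": [1,1,1,1]}}

```text
time_s: 7.1
position: [0.5092, 0.1283, 0.1034]
tcp_rot: [[0.993, 0.001, -0.117], [0.117, 0.0, 0.993], [0.001, -1.0, 0.0]]
force: [-1.5, 1.5, 5.8]
opening: 0.294
```

Call:
{"method": "arm_command", "body": {"translation": [[0,-0.08,0],[0,-0.16,0],[0,-0.23,0],[0,-0.23,0]], "rotation": [[0,0,0],[0,0,0],[0,0,0],[0,0,0]], "grip": [1,1,1,1]}}

```text
time_s: 7.5
position: [0.509, 0.128, 0.1218]
tcp_rot: [[0.993, 0.0, -0.117], [0.117, -0.0, 0.993], [0.0, -1.0, -0.0]]
force: [1.4, -0.9, -5.8]
opening: 0.288
```

```bash
python3 - <<'E'
from h import *
s=bot.read_state(); print(np.round(s['position'],4),np.round(s['force'],1),s['opening'])
R=np.array(s['tcp_rot']); p0=np.array(s['position']); piv=np.array([.584,.048])
d=p0[:2]-piv; r=np.hypot(*d); a0=np.arctan2(d[1],d[0]); w=-.0205
qa=a0-np.pi-w; qa=(qa+np.pi)%(2*np.pi)-np.pi; print('r',r,'q',qa)
prev=p0[:2]
qs=np.linspace(qa,.30,11)[1:]
for i,q in enumerate(qs):
    k=unit([*piv,w],[pol(.11,q,0)])[0,:2]
    if i%5==0: base=prev
    print(round(q,2),np.round(k,4),np.round((R.T@[*(k-base),0])/.08,3)); prev=k
E
```

```text
[0.509  0.128  0.1218] [ 1.4 -0.9 -5.8] 0.2880528998408696
r 0.10964037719016649 q -0.7970842005373031
-0.69 [0.5004 0.1195] [-0.119 -0.    -0.092]
-0.58 [0.4931 0.1099] [-0.224 -0.    -0.201]
-0.47 [0.4869 0.0996] [-0.316 -0.    -0.32 ]
-0.36 [0.4818 0.0887] [-0.395  0.    -0.448]
-0.25 [0.478  0.0772] [-0.46   0.    -0.584]
-0.14 [0.4754 0.0655] [-0.049  0.    -0.143]
-0.03 [0.4741 0.0535] [-0.082  0.    -0.29 ]
0.08 [0.4742 0.0414] [-0.099  0.    -0.439]
0.19 [0.4756 0.0294] [-0.1   0.   -0.59]
0.3 [0.4783 0.0177] [-0.083  0.    -0.74 ]
```

Call:
{"method": "arm_command", "body": {"translation": [[-0.12,0,-0.09],[-0.225,0,-0.2],[-0.315,0,-0.32],[-0.395,0,-0.45],[-0.46,0,-0.585]], "rotation": [[0,0,0],[0,0,0],[0,0,0],[0,0,0],[0,0,0]], "grip": [1,1,1,1,1]}}

```text
time_s: 8.0
position: [0.4787, 0.0761, 0.1217]
tcp_rot: [[0.993, 0.003, -0.116], [0.116, -0.0, 0.993], [0.003, -1.0, -0.0]]
force: [5.7, -0.3, -5.6]
opening: 0.291
```

Call:
{"method": "arm_command", "body": {"translation": [[-0.05,0,-0.145],[-0.082,0,-0.29],[-0.1,0,-0.44],[-0.1,0,-0.59],[-0.083,0,-0.74]], "rotation": [[0,0,0],[0,0,0],[0,0,0],[0,0,0],[0,0,0]], "grip": [1,1,1,1,1]}}

```text
time_s: 8.5
position: [0.4798, 0.017, 0.1218]
tcp_rot: [[0.993, 0.004, -0.115], [0.115, 0.001, 0.993], [0.004, -1.0, 0.0]]
force: [6.8, 3.4, -5.8]
opening: 0.287
```

Call:
{"method": "arm_command", "body": {"translation": [[0,0,0],[0,0,0]], "rotation": [[0,0,0],[0,0,0]], "grip": [1,1]}}

```text
time_s: 8.7
position: [0.48, 0.0169, 0.1217]
tcp_rot: [[0.993, 0.004, -0.115], [0.115, 0.001, 0.993], [0.004, -1.0, 0.0]]
force: [5.8, 1.7, -6.0]
opening: 0.294
```

```bash
python3 - <<'E'
from h import *
s=bot.read_state(); print(np.round(s['position'],4),np.round(s['force'],1),np.round(s['moment'],2),s['opening'])
c=cap('wrist'); cv2.imwrite('pics/w3.png',c['image'])
m=spot('wrist','marker_pin'); print(m,[np.round(atz(c,a,.044),4) for a,_ in m])
m=spot('wrist','plug_a'); print(m,[np.round(atz(c,a,.044),4) for a,_ in m])
E
```

```text
[0.48   0.0169 0.1217] [ 5.8  1.7 -6. ] [ 0.4  -1.12 -0.03] 0.29351563789559926
[(array([314.5, 147. ]), 0.86)] [array([0.4333, 0.0083, 0.044 ])]
[(array([423.6, 160.2]), 0.93), (array([210.2, 195. ]), 0.66)] [array([0.4336, 0.0821, 0.044 ]), array([ 0.4744, -0.06  ,  0.044 ])]
```

View pics/w3.png

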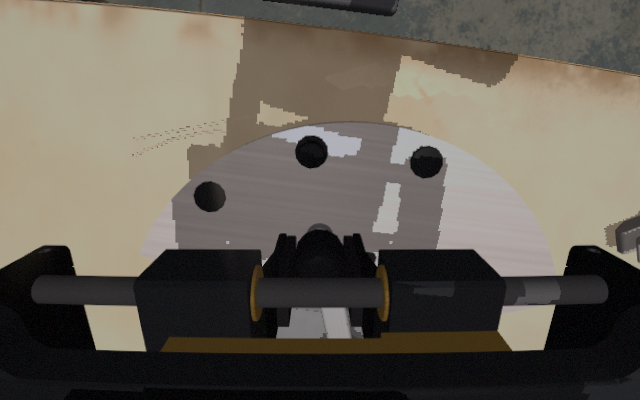

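The pin is straight ahead of the gripped knob at (312,151), with the plugs at (427,161) and (209,196). The forces and seat positions suggest nudging the tool about 1 mm in +x and +y as I lower.

Call:
{"method": "arm_command", "body": {"translation": [[0.015,0.05,0.015],[0.015,0.1,0.015],[0.015,0.14,0.015],[0.015,0.14,0.015]], "rotation": [[0,0,0],[0,0,0],[0,0,0],[0,0,0]], "grip": [1,1,1,1]}}

```text
time_s: 9.25
position: [0.4795, 0.019, 0.1097]
tcp_rot: [[0.993, 0.0, -0.117], [0.117, 0.0, 0.993], [0.0, -1.0, 0.0]]
force: [4.2, 1.2, -5.6]
opening: 0.293
```

Call:
{"method": "arm_command", "body": {"translation": [[0,0.03,0],[0,0.06,0],[0,0.09,0],[0,0.09,0]], "rotation": [[0,0,0],[0,0,0],[0,0,0],[0,0,0]], "grip": [1,1,1,1]}}

```text
time_s: 9.65
position: [0.4794, 0.0191, 0.1034]
tcp_rot: [[0.993, 0.0, -0.117], [0.117, -0.0, 0.993], [0.0, -1.0, -0.0]]
force: [2.7, -0.0, 1.1]
opening: 0.289
```

Call:
{"method": "arm_command", "body": {"translation": [[0,0,0],[0,0,0],[0,0,0],[0,0,0]], "rotation": [[0,0,0],[0,0,0],[0,0,0],[0,0,0]], "grip": [-0.3,-0.3,-0.3,-0.3]}}

```text
time_s: 10.05
position: [0.4784, 0.0192, 0.1028]
tcp_rot: [[0.993, -0.002, -0.117], [0.117, 0.0, 0.993], [-0.002, -1.0, 0.0]]
force: [0.6, 0.2, 0.0]
opening: 0.57
```

Call:
{"method": "arm_command", "body": {"translation": [[0,-0.5,0],[0,-1,0],[0,-1,0]], "rotation": [[0,0,0],[0,0,0],[0,0,0]], "grip": [-0.3,-0.3,-0.3]}}

```text
time_s: 10.35
position: [0.4821, 0.0186, 0.1869]
tcp_rot: [[0.993, 0.009, -0.117], [0.117, -0.002, 0.993], [0.008, -1.0, -0.003]]
force: [0.6, 1.4, 0.5]
opening: 0.647
```

Call:
{"method": "arm_command", "body": {"translation": [[1,-0.2,0.06],[1,-0.2,0.06],[1,-0.2,0.06]], "rotation": [[0,0,0],[0,0,0],[0,0,0]], "grip": [-0.3,-0.3,-0.3]}}

```text
time_s: 10.65
position: [0.5629, 0.0332, 0.1995]
tcp_rot: [[0.993, 0.007, -0.118], [0.118, -0.001, 0.993], [0.006, -1.0, -0.002]]
force: [0.4, 0.9, -0.5]
opening: 0.648
```

Call:
{"method": "arm_command", "body": {"translation": [[1,0,0.06],[1,0,0.06],[1,0,0.06],[1,0,0.06]], "rotation": [[0,0,0],[0,0,0],[0,0,0],[0,0,0]], "grip": [-0.3,-0.3,-0.3,-0.3]}}

```text
time_s: 11.05
position: [0.6354, 0.0474, 0.1972]
tcp_rot: [[0.993, -0.005, -0.117], [0.117, 0.0, 0.993], [-0.005, -1.0, 0.001]]
force: [-0.7, -0.1, 0.3]
opening: 0.647
```

```bash
python3 - <<'E'
from h import *
s=bot.read_state(); print(s['time_s'],np.round(s['position'],4),np.round(s['force'],1),s['opening'])
c=cap('wrist'); im=c['image'].copy()
for th,z in dict(clamp_grip=.086,knob_grip=.092,marker_pin=.044,plug_a=.044).items():
    m=spot('wrist',th); print(th,m,[np.round(atz(c,a,z)[:2],4) for a,_ in m])
U=[.584,.049,-.0205]
for a in proj(c,unit(U,[pol(.11,.3,.108),pol(.11,.3,.117)])): print('home/rim top pred',np.round(a,1))
cv2.imwrite('pics/w4.png',im)
E
```

```text
11.05 [0.6354 0.0474 0.1972] [-0.7 -0.1  0.3] 0.6469061532761411
clamp_grip [(array([318.8, 208.8]), 0.91)] [array([0.6418, 0.0478])]
knob_grip [] []
marker_pin [] []
plug_a [] []
home/rim top pred [302.7 -36.1]
home/rim top pred [302.  -42.1]
```

View pics/w4.png

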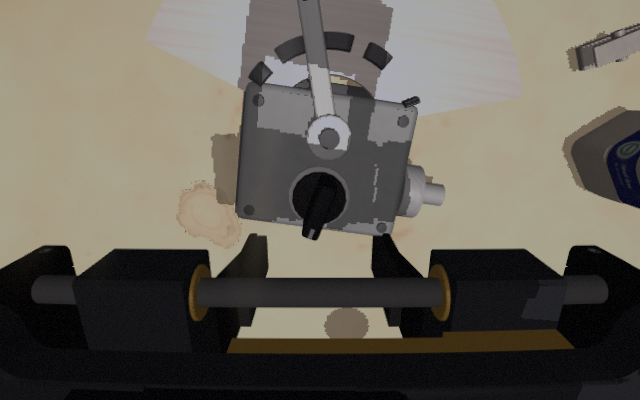

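The lever arm sits between two rim segments, in the middle notch. The clamp base is at about (319,196), with the bar running from (328,185) to (313,238). I'll zoom in for the bar angle.

```bash
python3 - <<'E'
import cv2,numpy as np
a=cv2.imread('pics/w4.png')[155:255,270:370]
g=np.clip(a.astype(float)*3,0,255).astype(np.uint8)
cv2.imwrite('pics/v5.png',cv2.resize(g,None,fx=6,fy=6,interpolation=2))
E
```

```text
(no output)
```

View pics/v5.png

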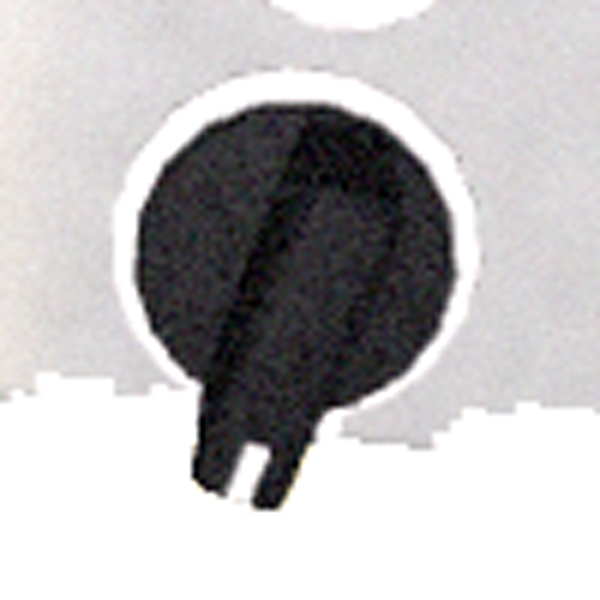

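The bar's top face runs from about (350,195) to (245,490) in the crop.

```bash
python3 - <<'E'
from h import *
c=cap('wrist'); f=lambda u,v:[270+u/6,155+v/6]
A=atz(c,f(350,195),.1);B=atz(c,f(245,490),.1); d=B-A
ang=np.degrees(np.arctan2(d[1],d[0])); C=(A+B)/2
print(A,B,np.linalg.norm(d),'bar',ang,'centre',C,'clamp rad',np.radians(-1.17-ang))
print('base',atz(c,f(297,257),.061))
s=bot.read_state();R=np.array(s['tcp_rot']);z=np.degrees(np.arctan2(R[1,2],R[0,2])); print('turn',ang+90-z)
plan([*C[:2],.094],0,1)
E
```

```text
[0.62070905 0.05225459 0.1       ] [0.66204233 0.04355353 0.1       ] 0.04223918018571622 bar -11.887757032576483 centre [0.64137569 0.04790406 0.1       ] clamp rad 0.18706014864723677
base [0.64120225 0.04803691 0.061     ]
turn -18.59548893523005
from [0.6362 0.0472 0.199 ] zang 96.7 t 11.35 F [ 0.2 -0.2 -0.3] open 0.6520872779547208
[6.700e-02 1.312e+00 1.000e-03] ry 0.0
```

Call:
{"method": "arm_command", "body": {"translation": [[0.066,0.2,0],[0.066,0.5,0],[0.066,0.9,0],[0.066,0.9,0]], "rotation": [[0,0.31,0],[0,0.31,0],[0,0.31,0],[0,0.31,0]], "grip": [-0.3,-0.3,-0.3,-0.3]}}

```text
time_s: 11.75
position: [0.6387, 0.0481, 0.1231]
tcp_rot: [[0.979, -0.01, 0.206], [-0.206, 0.001, 0.979], [-0.01, -1.0, -0.001]]
force: [-1.2, -0.1, -0.3]
opening: 0.649
```

Call:
{"method": "arm_command", "body": {"translation": [[0,0.44,0],[0,0.44,0],[0,0.44,0],[0,0.44,0],[0,0.44,0]], "rotation": [[0,0,0],[0,0,0],[0,0,0],[0,0,0],[0,0,0]], "grip": [-0.3,-0.3,1,1,1]}}

```text
time_s: 12.25
position: [0.6435, 0.0479, 0.0938]
tcp_rot: [[0.979, 0.003, 0.206], [-0.206, -0.0, 0.979], [0.003, -1.0, 0.0]]
force: [0.3, -0.2, -0.3]
opening: 0.464
```

Call:
{"method": "arm_command", "body": {"translation": [[0,0,0],[0,0,0],[0,0,0],[0,0,0]], "rotation": [[0,0,0],[0,0,0],[0,0,0],[0,0,0]], "grip": [1,1,1,1]}}

```text
time_s: 12.65
position: [0.6425, 0.0471, 0.0922]
tcp_rot: [[0.979, 0.0, 0.205], [-0.205, -0.002, 0.979], [0.001, -1.0, -0.001]]
force: [-0.8, -2.8, 2.5]
opening: 0.157
```

Call:
{"method": "arm_command", "body": {"translation": [[0,0,0],[0,0,0],[0,0,0],[0,0,0],[0,0,0]], "rotation": [[0,0.13,0],[0,0.26,0],[0,0.39,0],[0,0.52,0],[0,0.65,0]], "grip": [1,1,1,1,1]}}

```text
time_s: 13.15
position: [0.6418, 0.0459, 0.0921]
tcp_rot: [[0.627, -0.002, 0.779], [-0.779, -0.003, 0.627], [0.001, -1.0, -0.003]]
force: [-3.0, -6.7, 3.7]
opening: 0.163
```

Call:
{"method": "arm_command", "body": {"translation": [[0,0,0],[0,0,0],[0,0,0],[0,0,0]], "rotation": [[0,0.08,0],[0,0.16,0],[0,0.16,0],[0,0.16,0]], "grip": [1,1,1,1]}}

```text
time_s: 13.55
position: [0.6414, 0.0457, 0.0921]
tcp_rot: [[0.493, -0.002, 0.87], [-0.87, -0.003, 0.493], [0.002, -1.0, -0.004]]
force: [-3.0, -6.9, 4.5]
opening: 0.161
```

Call:
{"method": "arm_command", "body": {"translation": [[0,0,0],[0,0,0],[0,0,0],[0,0,0]], "rotation": [[0,0,0],[0,0,0],[0,0,0],[0,0,0]], "grip": [-0.3,-0.3,-0.3,-0.3]}}

```text
time_s: 13.95
position: [0.6424, 0.0484, 0.0916]
tcp_rot: [[0.493, 0.0, 0.87], [-0.87, 0.0, 0.493], [-0.0, -1.0, 0.0]]
force: [0.6, 0.1, -0.9]
opening: 0.437
```

Call:
{"method": "arm_command", "body": {"translation": [[0,-0.5,0],[0,-1,0],[0,-1,0]], "rotation": [[0,0,0],[0,0,0],[0,0,0]], "grip": [-0.3,-0.3,-0.3]}}

```text
time_s: 14.25
position: [0.6465, 0.0481, 0.1777]
tcp_rot: [[0.493, 0.012, 0.87], [-0.87, -0.001, 0.493], [0.007, -1.0, 0.01]]
force: [0.7, -0.8, 0.7]
opening: 0.628
```

Call:
{"method": "arm_command", "body": {"translation": [[0,-0.7,0],[0,-0.7,0],[0,-0.7,0]], "rotation": [[0,0,0],[0,0,0],[0,0,0]], "grip": [-0.3,-0.3,-0.3]}}

```text
time_s: 14.55
position: [0.6434, 0.0482, 0.2295]
tcp_rot: [[0.493, 0.004, 0.87], [-0.87, -0.0, 0.493], [0.002, -1.0, 0.004]]
force: [-0.0, 0.3, -0.0]
opening: 0.653
```

```bash
python3 - <<'E'
from h import *
s=bot.read_state(); print(s['time_s'],np.round(s['position'],4),np.round(s['force'],1),s['opening'])
c=cap('wrist'); im=c['image'].copy()
U=[.584,.0485,-.0205]
print('lever top pred home, rim',np.round(proj(c,unit(U,[pol(.11,.3,.108),pol(.11,.3,.117)])),1))
for th,z in dict(knob_grip=.092,marker_pin=.044,clamp_grip=.086).items():
    m=spot('wrist',th); print(th,m,[np.round(atz(c,a,z)[:2],4) for a,_ in m])
cv2.imwrite('pics/w5.png',im)
E
```

```text
14.55 [0.6434 0.0482 0.2295] [-0.   0.3 -0. ] 0.6529399888288306
lever top pred home, rim [[118.5 131.3]
 [111.8 132.5]]
knob_grip [(array([130.4, 128.4]), 0.59)] [array([0.4788, 0.0194])]
marker_pin [(array([110.5, 113.4]), 0.59)] [array([0.4342, 0.0064])]
clamp_grip [(array([313.7, 190.9]), 0.85), (array([131.4, 129.6]), 0.44)] [array([0.6407, 0.046 ]), array([0.4772, 0.0167])]
```

View pics/w5.png

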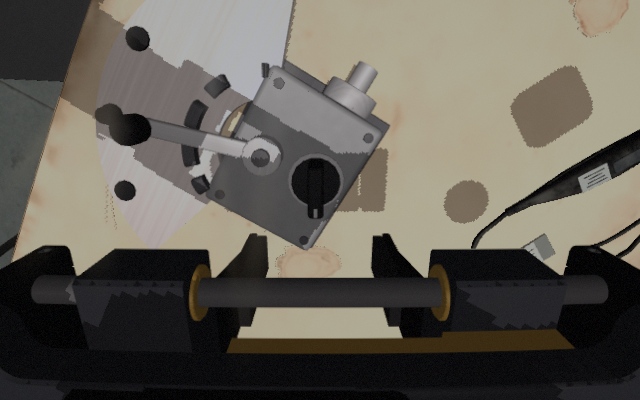

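The bar is now vertical in the picture, along the tool's x axis at −60.5° in the world, so the clamp is at about 1.03 rad. The knob at (130,128) and the pin at (108,112) give a distance of about 46 mm. The gripper is clear of everything, so I hand in.

```bash
python3 -c "
from rig import bot
print(bot.hand_in()); s=bot.read_state(); print(s['time_s'],s['force'])"
```

```text
the job is handed in; nothing more can be done
None
the job is handed in; nothing more can be done
```

I lifted the index lever out of the neutral gap, swung it to the middle notch (0.30 rad, the one with the tall pin), and lowered it home. I then turned the clamp knob clockwise by about 49° and handed the job in at about 14.6 s. The hand-in reports no verdict, so these are my own last checks:

- **Lever position:** the last wrist picture puts the knob about 46 mm from the pin (limit 52 mm), with the arm between two rim segments.
- **Lever height:** the gripper came back to the height at which it had first gripped the knob (0.1034 m), and the wrist force was only about 1 N. I take that as fully home, but I could not read the lift directly.
- **Clamp:** the bar lies along the final tool direction after release, which makes the joint about 1.03 rad (over 0.9 needed).
- **Gripper:** open and well above the unit, with wrist force near zero.
- **Bystanders:** I planned every move to stay clear of them and felt no contact, but I did not measure their positions again at the end.

The top and wrist cameras disagreed on the unit's position by about 3 mm. That showed as a side pull of about 6 N during the swing, and I corrected it before lowering the lever.

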